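# Clamp the remote in its holder with the recessed knob

### The job

Lay the silver remote, buttons up, lengthwise on the rubber rib of the remote holder, centred between the two pairs of pads, and let go of it. Then reach down into the round well in the holder's block and turn the knob there clockwise until the jaw has pushed the remote against the back stop and holds it snugly, at about 6 newtons, never over-tightening it. Let go, and leave the other things on the console where they are.

Things in the scene. Friction and masses are not known exactly. Their poses are not given: they have to be found in the camera images.
- remote: Silver remote control, a flat bar 42 mm (its x) by 150 mm (its y) by 20 mm high, 140 g give or take 30 %. Origin: centre of its underside; z points out of the button face (up).
- holder: Grey remote holder, fixed to the console, base 216 x 170 x 6 mm. Origin: centre of its underside. x points from the rubber rib (at x -48 mm) to the 96 mm square, 46 mm high knob block (at x +60 mm); z up. Two pale back-stop pads stand on the rib's -x side, two jaw pads on its +x side.
- cradle (a point): Middle of the top of the holder's rubber rib, 16 mm above the console, axes as the holder's. The rib is 30 mm wide (x) and 150 mm long (y); the remote is to lie on it, long side along y. Jaw pad faces are at x = +28 mm with the knob at 0. Back-stop faces lie at x -26 to -33 mm: set differently each time and not measured, so it must be felt. A remote centred at x = 0 always drops in free.
- pads (a point): Point above the rib, half way between the pads, 34 mm above the console, the height of the pads' tops; axes as the holder's. The pads stand at y = +50 and -50 mm, each 22 mm wide in y and 14 mm thick in x. Between the two pairs (|y| under 39 mm) nothing but the rib is higher than 13 mm above the console, so fingers holding the remote at mid-length pass freely.
- jaw: Jaw: steel slide with two pale pads, driven by the knob to the holder's -x, 15 mm per rad. Origin: on the centre line at the unpressed pads' faces, 9 mm above the console; axes as the holder's. The pads are sprung on the slide (4 N per mm in all): once the remote rests on the back stop each further 0.1 rad of the knob adds 6 N of squeeze, the slide going on while the pads stand still.
- knob_grip (a point): Middle of the knob's grip, an upright bar 44 mm long (point x), 14 mm thick (point y), 20 mm high, its top 38 mm above the console; the point is 28 mm above the console on the knob's vertical axis; x and y turn with the knob. It stands on a disc 48 mm across, top 18 mm above the console.
- well (a point): Centre of the mouth of the round well round the knob, 46 mm above the console; axes as the holder's. The well is 80 mm in diameter, its floor 34 mm down; the knob's bar ends 8 mm below this rim. Wide-open fingers do not fit in: part them only a little more than the 14 mm bar before going down.
- knob_body (a joint): Knob angle in rad: starts at 0 to 0.2, grows clockwise seen from above, end at 1.8; stays where left. Turning takes 0.17 N m of dry friction plus 0.015 N m per newton of squeeze, so 0.09 N m more than turning free at the wanted 6 N. Sliding the remote along takes 1 to 2 N. The remote meets the back stop between 0.8 and 1.3 rad.
- paperweight: Blue glass dome paperweight, 72 mm across, 45 mm high; origin at the centre of its underside. Leave alone.
- dice_box: Closed wooden dice box, 90 by 90 by 45 mm; origin at the centre of its underside. Leave alone.
- spring_clip: Small plastic spring clip lying down, about 60 by 16 by 22 mm; origin at the centre of its underside. Leave alone.
- coaster: Ceramic coaster, 94 mm across, 8 mm thick; origin at the centre of its underside. Leave alone.

How it is judged (in metres and radians):
On the way:
1. the remote lies on the rib between the pads, face up, let go and not yet clamped (z of remote in the frame of cradle between -0.004 and 0.004 m and x of remote in the frame of cradle between -0.015 and 0.015 m and y of remote in the frame of cradle between -0.015 and 0.015 m and angle between remote's own z axis and vertical below 0.1 rad and contact force between the fingers and remote below 0.1 N and contact force between jaw and remote below 1.5 N), for 0.2 s.
At the end, for the whole second after the job is handed in: The remote lies flat and face up on the rib (within 4 mm in height), lengthwise centred within 15 mm, square to the holder within 0.1 rad, at rest, and the jaw presses on it with 3 to 10 N (contact force between jaw and remote between 3 and 10 N and z of remote in the frame of cradle between -0.004 and 0.004 m and x of remote in the frame of cradle between -0.017 and 0.015 m and y of remote in the frame of cradle between -0.015 and 0.015 m and angle between remote's own z axis and vertical below 0.1 rad and angle between the y axis of remote and the y axis of cradle, either way round below 0.1 rad and linear speed of remote below 0.01 m/s and velocity of joint knob_body between -0.05 and 0.05 rad/s); the robot touches nothing.
It fails at once if the jaw squeezes the remote with more than 16 N (contact force between jaw and remote above 16 N).
It fails at once if the paperweight, dice box, spring clip or coaster is moved by more than 20 mm (distance of any of paperweight, dice_box, spring_clip, coaster from where it was at the start of the episode above 0.02 m).
It also fails if it takes over 69 s, if anything falls off the work surface, if the arm or the gripper's body presses on something with over 40 N, if the wrist force passes 120 N, or if a joint passes its speed limit or range.

### The arm

A 6-joint arm with a two-finger parallel gripper is mounted at the origin on the work surface. World frame = base frame: x ahead of the robot, y to its left, z up, the work surface at z = 0. Lengths are in mm, angles in degrees, forces in N, time in s.
With the tool pointing down it reaches from about 350 to 850 mm from the base axis. Payload 8.1 kg.
Tool frame: the origin (TCP) lies midway between the tips of the shut fingers; the grasp point (between the pads) lies 19 mm behind it; z points along the fingers, y is the line along which they close (so a half turn about z gives the same grasp; the last joint's range is limited). The gripper opens to 85 mm and grips with 20 to 120 N. Pads are 22 mm wide; open, the fingers measure 114 mm over their backs; the gripper's body (76 mm by 85 mm) begins 54 mm behind the grasp point. The pads swing forward as they close: fully open they stand 13 mm farther back than shut.
Start: joints at [70.164, 7.471, 85.268, -0, 87.261, -4.893], TCP at [154.69, 579.721, 231.292] pointing down, gripper open.
Joint ranges: [-169.43, 169.43], [-51.17, 129.36], [1.28, 143.12], [-76.62, 256.62], [0, 156.53], [-152.29, 152.29]. Speed limits (degrees/s): [136.94, 136.94, 159.86, 180, 180, 180].

### API

Orientations are given as [roll, pitch, yaw] about the fixed x, y, z axes, in that order (R = Rz(yaw) Ry(pitch) Rx(roll)).
In Python, from bench import r, readout, job, snapshot gives the robot as it stands (r), with the cameras as plain functions, the readings (readout) and the job (job).
- The arm moves only by the shell command python3 steer.py 'ROWS' [FORCE]. ROWS is one flat JSON list of numbers that holds 1 to 8 rows one after another, with no inner brackets; each row has 7 numbers: a rotation vector rx, ry, rz in parts of the range, where 1.0 means 2 rad, then dx, dy, dz in a scale on which 1.0 is 800 mm, then the finger opening in mm; each row is the pose to reach, as a shift and turn from the pose commanded when the command began, along the tool's axes at that moment; what a row does not reach only later rows make up. A row lasts 1/8 s, in which the tool goes at most 62.5 mm and 10.7 degrees, less where a joint would pass 70% of its speed; a pose out of reach is approached as far as the arm can. The fingers move at their own pace and stop on an object; FORCE is the grip in N (left out, the last holds). Time passes only in rows, so rows that do not move let the fingers close. It prints the time, the measured TCP pose, the force, the opening and the grip force at its end. Input that does not fit is refused with a message, and nothing moves.
- readout.sense(): the state, without advancing time (a new reading comes with each control period).
- snapshot(name): name is "scene" or "top"; returns a dict with "pixels" (400x640x3 uint8, blue, green, red), "fx", "fy", "cx", "cy" (pixels), "D" ([k1, k2, p1, p2, k3] as OpenCV has them; the pictures are not rectified), "pose" (4x4, takes a point from camera to world coordinates). Camera axes: x right, y up, looking along -z (the intrinsics and any distortion apply to the point x, -y, -z); pixel columns grow to the right and rows downward; lengths in mm; the calibration is good to about 2 mm. A picture is of the moment at which its call begins. There is no depth.
- job.hand_in(): hands the job in; it is judged then, once.
The state is a dict: "time": time; "joint_pos": joint angles; "qd": joint speeds; "joint_efforts": joint torques, N m; "tool_pos": TCP position; "tcp_rot": TCP orientation; "ft_force": force on the tool from outside, world axes, zero at the start; "wrist_torque": the same for the moment, N m; "finger_gap": finger opening in mm; "grip_force": force on a finger pad.
Only numpy, scipy, OpenCV 4.12 (cv2) and the standard library are available. Lean on these libraries where they do the work, as an engineer would, in place of code of your own. Each camera call takes 0.05 s, during which the arm holds its last target. There are 200 camera calls.

## Working session

There is one attempt and no reset: what is moved stays moved. The work goes in short steps, Python scripts to look and compute and a shell command to move; the robot and the scene stay as the last step left them, time stands still between calls to the robot, and variables do not carry over. Pictures are saved under pics/ and viewed, at most 10 in all, crops included, and the job is handed in when it is done.

```bash
ls; mkdir -p pics
python3 - <<'E'
from bench import r, readout, job, snapshot
import cv2
for n in("top","scene"):
    s=snapshot(n); cv2.imwrite(f"pics/{n}0.png",s["pixels"]); print(n,s["fx"],s["fy"],s["cx"],s["cy"],s["D"],s["pose"])
print(readout.sense())
E
```

```text
bench.py
pics
steer.py
top 372.7815405861042 372.7815405861042 315.9738688085359 201.4384218200853 [-0.06497601  0.          0.          0.          0.        ] [[ 9.03657288e-03  9.96176867e-01 -8.68906831e-02  5.11313148e+02]
 [-9.99885134e-01  7.94436091e-03 -1.29075556e-02  7.19424683e+00]
 [-1.21679174e-02  8.69973424e-02  9.96134230e-01  1.00190183e+03]
 [ 0.00000000e+00  0.00000000e+00  0.00000000e+00  1.00000000e+00]]
scene 377.82437034381894 377.82437034381894 322.20331091739655 196.46939566433386 [-0.02028564  0.          0.          0.          0.        ] [[-7.90738321e-01 -5.04236954e-01  3.47099413e-01  8.32791534e+02]
 [ 6.12085749e-01 -6.42778759e-01  4.60637063e-01  3.53024024e+02]
 [-9.16209986e-03  5.76697982e-01  8.16906050e-01  7.17527501e+02]
 [ 0.00000000e+00  0.00000000e+00  0.00000000e+00  1.00000000e+00]]
{'time': 0.1, 'joint_pos': array([ 7.01641757e+01,  7.50947307e+00,  8.53234985e+01, -7.27554546e-04,
        8.72621853e+01, -4.89414264e+00]), 'qd': array([-0.01907685, -0.0279391 , -0.15592395,  0.00531932,  0.00088177,
       -0.00346762]), 'joint_efforts': array([ 2.05461292e-03, -5.70942986e+01, -5.01946056e+01, -2.75325993e-05,
        7.91585364e-03,  4.10918778e-05]), 'tool_pos': array([154.52533963, 579.24372134, 230.35857573]), 'tcp_rot': array([-1.79905128e+02, -7.39429983e-03,  1.65058348e+02]), 'ft_force': array([-0.40318366, -0.52039135,  0.62627428]), 'wrist_torque': array([ 0.06158007, -0.02870866,  0.01144435]), 'grip_force': 0.0, 'finger_gap': 85.40207633898521}
```

View pics/top0.png

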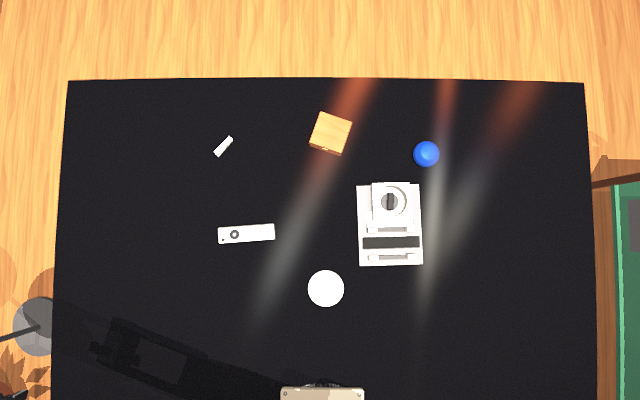

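View pics/scene0.png

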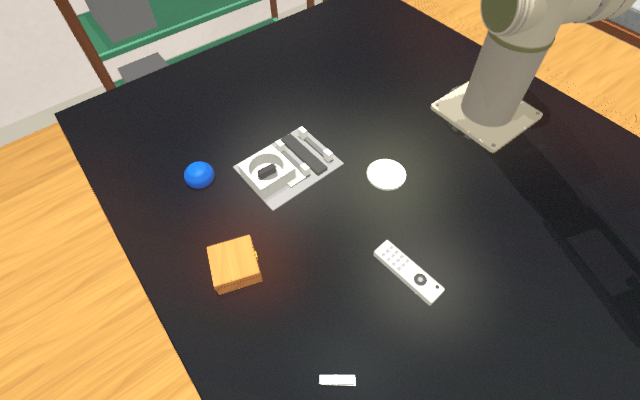

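The top view shows the remote at about (246,234), the holder centred at (390,225) with its block away from the robot, and its knob at (390,202). The clip, box, dome and coaster are at (223,146), (331,133), (427,154) and (326,288). Next I'll zoom in for precise features.

Run:
```python
import cv2,numpy as np
a=cv2.imread("pics/top0.png"); b=cv2.imread("pics/scene0.png")
c=lambda i,x,y,w,h,k:cv2.resize(i[y:y+h,x:x+w],None,fx=k,fy=k,interpolation=cv2.INTER_CUBIC)
o=np.zeros((600,800,3),np.uint8)
p=c(a,350,175,80,100,6);o[:600,:480]=p
p=c(a,210,215,70,35,4.5);o[:p.shape[0],485:485+p.shape[1]]=p
p=c(b,230,120,120,95,2.6);o[200:200+p.shape[0],485:485+p.shape[1]]=p
cv2.imwrite("pics/crop0.png",o)
g=cv2.cvtColor(a,cv2.COLOR_BGR2GRAY)
for x,y,w,h in((210,215,72,36),(350,175,80,100)):
    m=(g[y:y+h,x:x+w]>120).astype(np.uint8)
    cs=max(cv2.findContours(m,0,1)[0],key=cv2.contourArea); print(cv2.minAreaRect(cs),cv2.boxPoints(cv2.minAreaRect(cs))+[x,y])
```

```text
((35.963871002197266, 18.042325973510742), (16.553754806518555, 57.16423416137695), 85.48600769042969) [[216.81900167 227.04060745]
 [273.80591583 222.54163647]
 [275.10874176 239.04404449]
 [218.12182617 243.54301453]]
((39.41746520996094, 48.39539337158203), (83.70037078857422, 64.24473571777344), 87.75425720214844) [[355.67984724 182.83608246]
 [419.87523651 180.31861877]
 [423.1550827  263.95470428]
 [358.95969391 266.47216797]]
```

View pics/crop0.png

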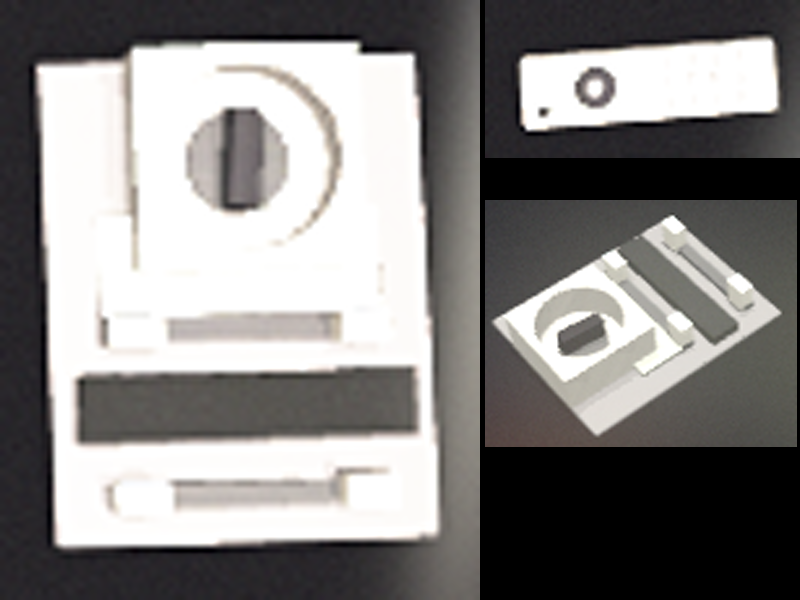

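The crop shows the base corners at (38,63), (414,52), (438,537) and (57,547), the rib at (77..417, 367..443), and the knob bar at (241,160) along the holder's x, tilted slightly. I'll fit the poses now.

```bash
cat > h.py <<'E'
import numpy as np,cv2
from scipy.optimize import least_squares
from bench import r, readout, job, snapshot
def proj(P,s):
    T=np.linalg.inv(s["pose"]); q=np.asarray(P,float)@T[:3,:3].T+T[:3,3]; q=q*[1,-1,-1]
    K=np.array([[s["fx"],0,s["cx"]],[0,s["fy"],s["cy"]],[0,0,1]])
    return cv2.projectPoints(q,np.zeros(3),np.zeros(3),K,np.array(s["D"]))[0][:,0]
def place(P,p):
    a=np.radians(p[2]);c,n=np.cos(a),np.sin(a);P=np.array(P,float);return np.c_[P[:,:2]@np.array([[c,n],[-n,c]])+p[:2],P[:,2]]
def hull_rect(p,s,box):
    w,l,h=box
    P=[[x*w/2,y*l/2,z] for x in(-1,1) for y in(-1,1) for z in(0,h)]
    return proj(place(P,p),s)
E
cat > fit.py <<'E'
from h import *
t,s=snapshot("top"),snapshot("scene")
f=lambda L,x,y,ox,oy,k:(np.array(L,float)-[ox,oy]+.5)/k-.5+[x,y]
H=[[108,85,6],[-108,85,6],[-108,-85,6],[108,-85,6],[-33,75,16],[-33,-75,16],[-63,-75,16],[-63,75,16],[108,48,46],[108,-48,46],[60,0,18]]
ht=f([[38,63],[57,547],[438,537],[414,52],[77,376],[417,367],[417,431],[79,443],[132,45],[360,42],[237,160]],350,175,0,0,6)
S=[[108,85,6],[-108,85,6],[-108,-85,6],[-63,75,16],[-33,75,16]]
hs=f([[598,435],[780,314],[670,215],[738,325],[713,341]],230,120,485,200,2.6)
for use in((1,0),(1,1)):
    F=lambda p:np.r_[(proj(place(H,p),t)-ht).ravel()*use[0],(proj(place(S,p),s)-hs).ravel()*use[1]]
    o=least_squares(F,[500,-150,0],x_scale=[10,10,1],loss="soft_l1"); print("holder",o.x.round(2)); print(F(o.x).reshape(-1,2).round(1).tolist())
R=[[-21,75,20],[-21,-75,20],[21,-75,20],[21,75,20]]
rt=f([[522,55],[774,38],[779,108],[527,130]],210,215,485,0,4.5)
# image left=+y ; top=+x
rt=rt[[3,2,1,0]]
g=cv2.cvtColor(s["pixels"],6)[225:315,360:455]
c=max(cv2.findContours((g>110).astype(np.uint8),0,1)[0],key=cv2.contourArea); b=cv2.boxPoints(cv2.minAreaRect(c))+[360,225]
F=lambda p:(proj(place(R,p),t)-rt).ravel()
o=least_squares(F,[480,190,0],x_scale=[10,10,1]);print("remote",o.x.round(2),F(o.x).reshape(-1,2).round(1).tolist())
print("scene box",b.round(1).tolist(),"model",proj(place(R,o.x),s).round(1).tolist(),hull_rect(o.x,s,(42,150,20)).round(1)[::2].tolist())
B=[[22,7,38],[22,-7,38],[-22,-7,38],[-22,7,38]]
E
python3 fit.py
```

```text
holder [ 539.22 -176.25    2.03]
[[0.2, -0.3], [-0.1, 0.0], [0.3, -0.3], [0.4, -0.2], [-0.3, 0.0], [-0.2, -0.1], [0.3, 0.6], [-0.2, 0.3], [0.3, 0.2], [-0.8, -0.2], [0.1, 0.0], [-0.0, 0.0], [0.0, -0.0], [0.0, 0.0], [-0.0, -0.0], [-0.0, -0.0]]
holder [ 539.05 -176.11    2.09]
[[0.1, -0.2], [-0.2, 0.1], [0.3, -0.2], [0.3, -0.2], [-0.3, 0.1], [-0.3, -0.1], [0.2, 0.7], [-0.2, 0.4], [0.2, 0.3], [-0.9, -0.2], [0.0, 0.1], [-1.4, 0.7], [0.3, -0.4], [0.1, 0.4], [-0.1, -0.5], [-0.1, -0.3]]
remote [511.91 202.99   5.04] [[-0.3, -0.4], [0.2, 0.2], [0.2, -0.2], [-0.1, 0.4]]
scene box [[370.9, 253.5], [386.9, 235.6], [445.8, 288.6], [429.8, 306.5]] model [[443.9, 288.2], [385.6, 238.3], [371.9, 250.6], [430.3, 302.8]] [[384.4, 242.8], [441.3, 292.1], [371.0, 255.0], [428.0, 306.4]]
```

The rows are not in the units I measure in: shifts go in shares of 800 mm and turns go in shares of 2 rad. I convert before sending: -442 mm / 800 = -0.5525, 100 mm / 800 = 0.125, 70 degrees / 114.5916 = 0.6109.

```bash
python3 steer.py '[0, 0, 0.0873, -0.07, -0.0425, 0, 85, 0, 0, 0.1745, -0.14, -0.085, 0, 85, 0, 0, 0.2618, -0.21, -0.1275, 0.025, 85, 0, 0, 0.3491, -0.28, -0.17, 0.05, 85, 0, 0, 0.4363, -0.35, -0.2125, 0.075, 85, 0, 0, 0.5236, -0.42, -0.255, 0.1, 85, 0, 0, 0.6109, -0.49, -0.2975, 0.1125, 85, 0, 0, 0.6109, -0.5525, -0.34, 0.125, 85]' 40; python3 steer.py '[0, 0, 0, 0, 0, 0, 85, 0, 0, 0, 0, 0, 0, 85]'
python3 -c "
from bench import r, readout, job, snapshot;s=readout.sense();print(s['tool_pos'],s['tcp_rot'],s['joint_pos'],s['ft_force'])"
```

```text
time: 1.2
tool_pos: [491.5, 224.8, 136.3]
tcp_rot: [-180.0, -0.0, 94.9]
ft_force: [0.3, 0.4, 0.6]
finger_gap: 84.8
grip_force: 0.0
time: 1.45
tool_pos: [490.3, 226.3, 136.6]
tcp_rot: [-180.0, -0.0, 95.0]
ft_force: [-1.1, 1.2, 1.1]
finger_gap: 84.8
grip_force: 0.0
[490.31265335 226.31351632 136.63360301] [-1.79951392e+02 -1.42521183e-02  9.49930099e+01] [1.93186548e+01 1.99609727e+00 1.01116651e+02 2.65232761e-02
 7.69308234e+01 1.43196314e+01] [-1.12981538  1.21671656  1.0898347 ]
```

In the tool's units: 132.5 mm / 800 = 0.1656, 19.5 mm / 800 = 0.0244.

```bash
python3 steer.py '[0, 0, 0, -0.0313, 0.0244, 0.0375, 85, 0, 0, 0, -0.0313, 0.0244, 0.1, 85, 0, 0, 0, -0.0313, 0.0244, 0.1375, 85, 0, 0, 0, -0.0313, 0.0244, 0.1563, 85, 0, 0, 0, -0.0313, 0.0244, 0.165, 85, 0, 0, 0, -0.0313, 0.0244, 0.1656, 85]' 40; python3 steer.py '[0, 0, 0, 0, 0, 0, 20, 0, 0, 0, 0, 0, 0, 20, 0, 0, 0, 0, 0, 0, 20, 0, 0, 0, 0, 0, 0, 20, 0, 0, 0, 0, 0, 0, 20, 0, 0, 0, 0, 0, 0, 20, 0, 0, 0, 0, 0, 0, 20]' 40
```

```text
time: 2.2
tool_pos: [512.6, 204.0, 5.2]
tcp_rot: [179.9, -0.0, 95.1]
ft_force: [1.0, 0.4, -0.1]
finger_gap: 84.9
grip_force: 0.0
time: 3.08
tool_pos: [513.0, 203.5, 5.4]
tcp_rot: [179.9, -0.0, 95.1]
ft_force: [-1.2, -1.0, 6.9]
finger_gap: 41.2
grip_force: 41.8
```

In the tool's units: -230 mm / 800 = -0.2875, -110 mm / 800 = -0.1375, 3 degrees / 114.5916 = 0.0262.

```bash
python3 steer.py '[0, 0, 0, 0, 0, -0.0375, 20, 0, 0, 0, 0, 0, -0.1, 20, 0, 0, 0, 0, 0, -0.1375, 20, 0, 0, 0.0087, -0.0625, -0.0088, -0.1375, 20, 0, 0, 0.0087, -0.1188, -0.0175, -0.1375, 20, 0, 0, 0.0175, -0.175, -0.0263, -0.1375, 20, 0, 0, 0.0262, -0.2313, -0.0338, -0.1375, 20, 0, 0, 0.0262, -0.2875, -0.0425, -0.1375, 20]'
python3 steer.py '[0, 0, 0, -0.0563, -0.0088, 0, 20, 0, 0, 0, -0.1125, -0.0175, 0, 20, 0, 0, 0, -0.1625, -0.025, 0, 20, 0, 0, 0, -0.185, -0.0275, 0, 20, 0, 0, 0, -0.185, -0.0275, 0, 20, 0, 0, 0, -0.185, -0.0275, 0, 20]'
python3 - <<'E'
from h import *
a=snapshot("top");b=snapshot("scene");print(readout.sense()['tool_pos'],readout.sense()['tcp_rot'])
o=np.vstack([cv2.resize(i,None,fx=3.5,fy=2.9) for i in(a["pixels"][175:275,300:500],b["pixels"][100:200,200:400])])
cv2.imwrite("pics/p2.png",o)
E
```

```text
time: 4.08
tool_pos: [498.1, -30.2, 114.3]
tcp_rot: [180.0, -0.0, 92.0]
ft_force: [0.8, 0.3, -1.2]
finger_gap: 41.3
grip_force: 41.1
time: 4.82
tool_pos: [481.9, -176.5, 114.2]
tcp_rot: [-180.0, -0.0, 92.1]
ft_force: [0.1, 0.6, -0.1]
finger_gap: 40.7
grip_force: 41.1
[ 482.00549707 -176.28859716  114.22930887] [-1.79984997e+02 -2.89936602e-02  9.21371956e+01]
```

View pics/p2.png

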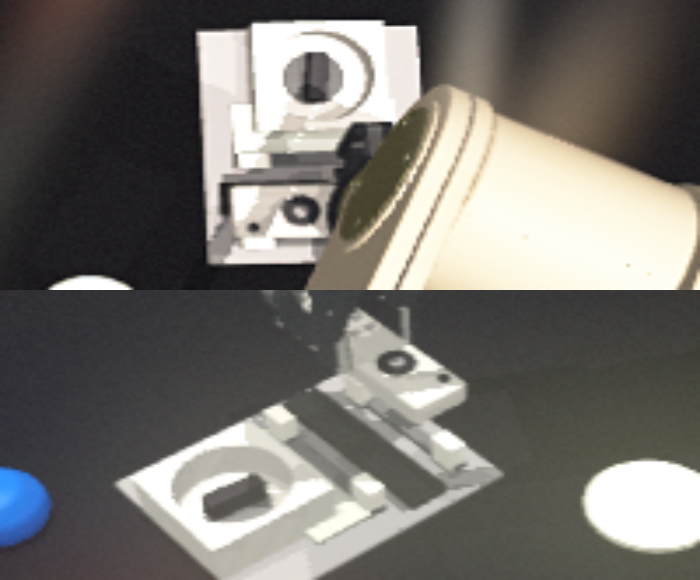

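The remote is held level above the holder, about 9 mm too close to the robot and otherwise square. I'll correct that and lower it.

In the tool's units: 60 mm / 800 = 0.075, -1.5 mm / 800 = -0.0019.

```bash
python3 steer.py '[0, 0, 0, -0.0019, 0.0119, 0.025, 20, 0, 0, 0, -0.0019, 0.0119, 0.0563, 20, 0, 0, 0, -0.0019, 0.0119, 0.075, 20, 0, 0, 0, -0.0019, 0.0119, 0.075, 20, 0, 0, 0, -0.0019, 0.0119, 0.075, 20]'
python3 - <<'E'
from h import *
b=snapshot("scene");print(readout.sense()['tool_pos'],readout.sense()['tcp_rot'])
cv2.imwrite("pics/p3.png",cv2.resize(b["pixels"][105:215,225:355],None,fx=5.5,fy=5.4,interpolation=2))
E
```

```text
time: 5.55
tool_pos: [492.0, -178.7, 55.3]
tcp_rot: [179.9, 0.0, 92.1]
ft_force: [0.0, 0.5, -1.0]
finger_gap: 40.8
grip_force: 41.0
[ 492.23295194 -178.9143088    55.55734757] [1.79909347e+02 4.44814234e-02 9.20663627e+01]
```

View pics/p3.png

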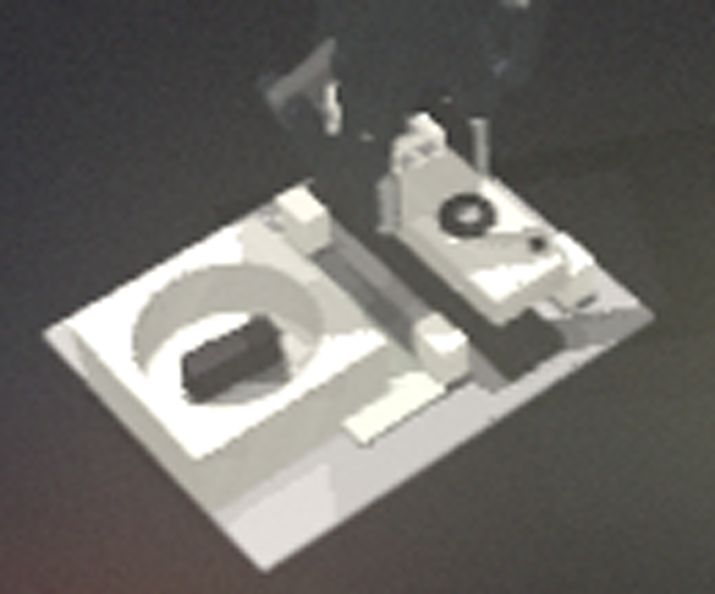

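The remote hangs above the rib, its near bottom corner at crop (498,320), and the pads look clear. I'll check this numerically.

```bash
python3 - <<'E'
from h import *
s=snapshot("scene")
P=[[21,75,50],[21,75,70],[-21,75,70],[21,-75,70]]
print(((proj(place(P,[492.2,-178.9,2.1]),s)-[225,105]+.5)*[5.5,5.4]).round(0).tolist())
P=[[22,7,38],[22,-7,38],[-22,-7,38],[-22,7,38]]
for a in(0,6,11): print(a,((proj(place(P,[599.1,-174,2.1-a]),s)-[225,105]+.5)*[5.5,5.4]).round(0).tolist())
E
python3 steer.py '[0, 0, 0, 0, 0.0006, 0.0188, 20, 0, 0, 0, 0, 0.0006, 0.0313, 20, 0, 0, 0, 0, 0.0006, 0.0375, 20, 0, 0, 0, 0, 0.0006, 0.0413, 20, 0, 0, 0, 0, 0.0006, 0.0419, 20, 0, 0, 0, 0, 0.0006, 0.0419, 20]'
```

```text
[[494.0, 330.0], [492.0, 299.0], [571.0, 251.0], [278.0, 106.0]]
0 [[193.0, 382.0], [174.0, 363.0], [259.0, 312.0], [278.0, 331.0]]
6 [[188.0, 380.0], [173.0, 358.0], [264.0, 314.0], [280.0, 335.0]]
11 [[185.0, 377.0], [172.0, 355.0], [267.0, 317.0], [281.0, 338.0]]
time: 6.4
tool_pos: [492.0, -178.7, 21.4]
tcp_rot: [-180.0, -0.0, 92.1]
ft_force: [-2.8, 2.0, 5.3]
finger_gap: 40.8
grip_force: 41.7
```

In the tool's units: -100 mm / 800 = -0.125, -60 mm / 800 = -0.075.

```bash
python3 steer.py '[0, 0, 0, 0, 0, 0, 56, 0, 0, 0, 0, 0, 0, 56, 0, 0, 0, 0, 0, 0, 56, 0, 0, 0, 0, 0, 0, 56, 0, 0, 0, 0, 0, -0.025, 56, 0, 0, 0, 0, 0, -0.075, 56, 0, 0, 0, 0, 0, -0.125, 56, 0, 0, 0, 0, 0, -0.125, 24]'
python3 steer.py '[0, 0, -0.0873, 0, 0.135, 0, 24, 0, 0, -0.1745, 0, 0.135, 0, 24, 0, 0, -0.2618, 0, 0.135, 0, 24, 0, 0, -0.3491, 0, 0.135, 0, 24, 0, 0, -0.4363, 0, 0.135, 0, 24, 0, 0, -0.5236, 0, 0.135, 0, 24, 0, 0, -0.6109, 0, 0.135, 0, 24, 0, 0, -0.6981, 0, 0.135, 0, 24]'
python3 - <<'E'
from h import *
b=snapshot("scene");t=snapshot("top");print(readout.sense()['tool_pos'],readout.sense()['tcp_rot'],readout.sense()['joint_pos'])
cv2.imwrite("pics/p4.png",np.hstack([cv2.resize(b["pixels"][110:220,225:355],None,fx=3.3,fy=5.4,interpolation=2),cv2.resize(t["pixels"][170:280,350:430],None,fx=4,fy=5.4,interpolation=2)]))
E
```

```text
time: 7.4
tool_pos: [494.6, -179.9, 125.1]
tcp_rot: [179.6, 0.2, 92.1]
ft_force: [0.4, 0.3, 0.5]
finger_gap: 39.2
grip_force: 0.0
time: 8.4
tool_pos: [599.1, -174.5, 119.3]
tcp_rot: [180.0, -0.1, 172.4]
ft_force: [-0.2, 0.9, 0.2]
finger_gap: 23.9
grip_force: 0.0
[ 599.18706674 -174.51209043  119.45046652] [ 1.79974990e+02 -1.06399041e-01  1.72189721e+02] [-2.09440607e+01  1.55683621e+01  8.79668252e+01  1.83981146e-04
  7.65741115e+01 -1.03133801e+02]
```

View pics/p4.png

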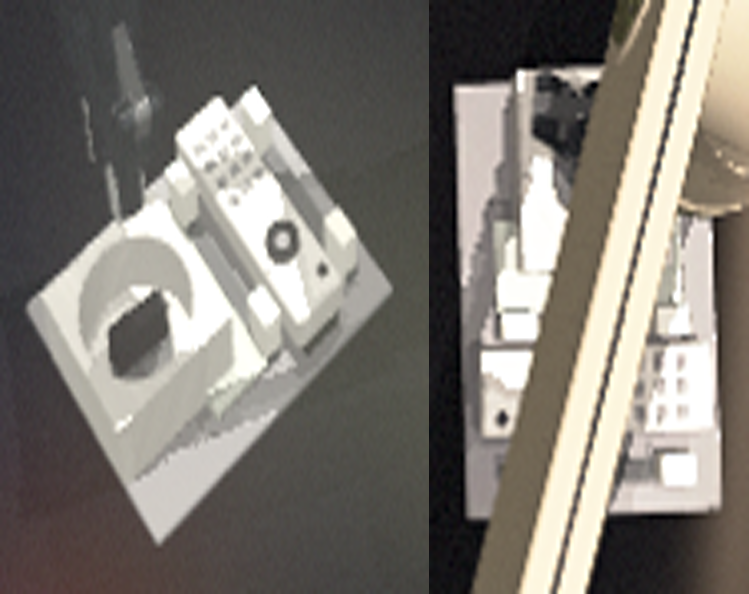

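The remote lies squarely between the pads, lengthwise on the rib. The fingers are above the well. From the first crop the knob bar is turned about 5° clockwise of the holder's x, so I'll enter at yaw 177.

In the tool's units: 98 mm / 800 = 0.1225, 94 mm / 800 = 0.1175, -5 degrees / 114.5916 = -0.0436.

```bash
python3 steer.py '[0, 0, -0.0436, 0, 0, 0.0375, 24, 0, 0, -0.0436, 0, 0, 0.0688, 24, 0, 0, -0.0436, 0, -0.0006, 0.0875, 24, 0, 0, -0.0436, 0, -0.0006, 0.1, 24, 0, 0, -0.0436, 0, -0.0006, 0.11, 24, 0, 0, -0.0436, 0, -0.0006, 0.1175, 24, 0, 0, -0.0436, 0, -0.0006, 0.1225, 24, 0, 0, -0.0436, 0, -0.0006, 0.1225, 24]'
python3 steer.py '[0, 0, 0, 0, 0, 0, 5, 0, 0, 0, 0, 0, 0, 5, 0, 0, 0, 0, 0, 0, 5, 0, 0, 0, 0, 0, 0, 5]' 60
python3 -c "
from bench import r, readout, job, snapshot;s=readout.sense();print(s['tool_pos'],s['tcp_rot'],s['wrist_torque'],s['ft_force'])"
```

```text
time: 9.5
tool_pos: [599.8, -175.3, 22.8]
tcp_rot: [180.0, -0.0, 177.1]
ft_force: [0.5, 0.5, 0.1]
finger_gap: 24.1
grip_force: 0.0
time: 10.0
tool_pos: [600.0, -174.9, 23.4]
tcp_rot: [180.0, 0.0, 177.1]
ft_force: [-2.7, 5.7, 5.5]
finger_gap: 12.5
grip_force: 59.5
[ 600.01965122 -174.86195562   23.4090108 ] [1.79972459e+02 1.98575469e-02 1.77064289e+02] [ 0.78202113  0.28084971 -0.04836133] [-2.67440584  5.6682562   5.46476389]
```

```bash
cat > q.py <<'E'
from bench import r, readout, job, snapshot;import numpy as np
s=readout.sense();print("yaw %.2f Mz %.3f gap %.1f"%(s['tcp_rot'][2],s['wrist_torque'][2],s['finger_gap']),s['wrist_torque'].round(2),s['ft_force'].round(1),s['tool_pos'].round(1))
E
for i in 1 2; do python3 steer.py '[0, 0, 0.0436, 0, 0, 0, 5, 0, 0, 0.0873, 0, 0, 0, 5]' >/dev/null; python3 q.py; done
python3 steer.py '[0, 0, 0.0436, 0, 0, 0, 5, 0, 0, 0.0873, 0, 0, 0, 5]'>/dev/null; python3 q.py
python3 steer.py '[0, 0, 0, 0, 0, 0, 5]' >/dev/null; python3 q.py;python3 steer.py '[0, 0, 0, 0, 0, 0, 5]'>/dev/null ; python3 q.py
```

```text
yaw 166.92 Mz 0.111 gap 12.6 [0.46 0.45 0.11] [-1.9  4.1  4.6] [ 600.  -175.2   23.4]
yaw 156.91 Mz 0.152 gap 12.3 [0.28 0.5  0.15] [-2.4  2.3  5.1] [ 599.9 -175.5   23.4]
yaw 146.91 Mz 0.256 gap 12.4 [0.04 0.69 0.26] [-4.5  1.4  6. ] [ 599.7 -175.8   23.4]
yaw 146.98 Mz -0.150 gap 12.1 [ 0.11  0.67 -0.15] [-3.8  2.   5.7] [ 599.8 -175.8   23.5]
yaw 147.04 Mz -0.106 gap 12.5 [ 0.19  0.67 -0.11] [-3.1  0.8  5.7] [ 599.7 -175.8   23.4]
```

In the tool's units: 1.5 degrees / 114.5916 = 0.0131.

```bash
python3 steer.py '[0, 0, 0.0131, 0, 0, 0, 5]' >/dev/null; python3 q.py
python3 steer.py '[0, 0, 0.0131, 0, 0, 0, 5]' >/dev/null; python3 q.py
python3 steer.py '[0, 0, 0.0131, 0, 0, 0, 5]' >/dev/null; python3 q.py
python3 steer.py '[0, 0, 0.0131, 0, 0, 0, 5]' >/dev/null; python3 q.py
python3 steer.py '[0, 0, 0.0131, 0, 0, 0, 5]' >/dev/null; python3 q.py
python3 steer.py '[0, 0, 0.0131, 0, 0, 0, 5]' >/dev/null; python3 q.py
```

```text
yaw 145.54 Mz 0.163 gap 12.2 [0.1  0.68 0.16] [-3.   1.2  5.1] [ 599.7 -175.9   23.4]
yaw 144.02 Mz 0.187 gap 12.5 [0.09 0.71 0.19] [-4.2  0.7  5.9] [ 599.7 -175.9   23.4]
yaw 142.52 Mz 0.151 gap 12.5 [0.06 0.77 0.15] [-4.6  0.1  5.2] [ 599.6 -175.9   23.4]
yaw 141.02 Mz 0.182 gap 12.1 [-0.    0.7   0.18] [-4.6  1.5  6. ] [ 599.6 -176.    23.5]
yaw 139.52 Mz 0.209 gap 11.9 [-0.01  0.8   0.21] [-4.8  0.4  5.6] [ 599.6 -176.    23.4]
yaw 138.02 Mz 0.196 gap 12.4 [0.01 0.84 0.2 ] [-4.6  0.6  6.5] [ 599.5 -176.    23.4]
```

In the tool's units: 1.5 degrees / 114.5916 = 0.0131.

```bash
python3 steer.py '[0, 0, 0.0131, 0, 0, 0, 5]' >/dev/null; python3 q.py
python3 steer.py '[0, 0, 0.0131, 0, 0, 0, 5]' >/dev/null; python3 q.py
python3 steer.py '[0, 0, 0.0131, 0, 0, 0, 5]' >/dev/null; python3 q.py
python3 steer.py '[0, 0, 0.0131, 0, 0, 0, 5]' >/dev/null; python3 q.py
python3 steer.py '[0, 0, 0.0131, 0, 0, 0, 5]' >/dev/null; python3 q.py
```

```text
yaw 136.51 Mz 0.167 gap 12.8 [-0.04  0.87  0.17] [-4.8 -0.5  7.4] [ 599.5 -176.1   23.4]
yaw 135.02 Mz 0.172 gap 12.2 [-0.09  0.89  0.17] [-4.6 -0.9  5.8] [ 599.5 -176.1   23.4]
yaw 133.52 Mz 0.198 gap 12.7 [-0.14  0.91  0.2 ] [-5.3 -0.6  6.3] [ 599.4 -176.2   23.4]
yaw 132.01 Mz 0.199 gap 12.4 [-0.11  0.95  0.2 ] [-4.6  0.3  6.3] [ 599.4 -176.2   23.4]
yaw 130.51 Mz 0.175 gap 12.2 [-0.16  1.01  0.17] [-5.3  0.2  6.7] [ 599.3 -176.2   23.4]
```

In the tool's units: 1.5 degrees / 114.5916 = 0.0131.

```bash
python3 steer.py '[0, 0, 0.0131, 0, 0, 0, 5]' >/dev/null; python3 q.py
python3 steer.py '[0, 0, 0.0131, 0, 0, 0, 5]' >/dev/null; python3 q.py
python3 steer.py '[0, 0, 0.0131, 0, 0, 0, 5]' >/dev/null; python3 q.py
python3 steer.py '[0, 0, 0.0131, 0, 0, 0, 5]' >/dev/null; python3 q.py
python3 steer.py '[0, 0, 0.0131, 0, 0, 0, 5]' >/dev/null; python3 q.py
```

```text
yaw 129.01 Mz 0.198 gap 12.3 [-0.2  1.1  0.2] [-5.5 -0.9  7.2] [ 599.3 -176.3   23.4]
yaw 127.51 Mz 0.172 gap 12.0 [-0.16  1.03  0.17] [-5.4 -0.   7.2] [ 599.3 -176.3   23.4]
yaw 126.01 Mz 0.213 gap 12.2 [-0.19  1.07  0.21] [-5.6  0.3  7.9] [ 599.2 -176.3   23.4]
yaw 124.51 Mz 0.226 gap 12.1 [-0.27  1.13  0.23] [-6.1 -1.1  7.4] [ 599.2 -176.4   23.4]
yaw 123.01 Mz 0.198 gap 12.4 [-0.2   1.19  0.2 ] [-7.5 -1.2  7.2] [ 599.1 -176.4   23.4]
```

In the tool's units: 1.5 degrees / 114.5916 = 0.0131.

```bash
python3 steer.py '[0, 0, 0.0131, 0, 0, 0, 5]' >/dev/null; python3 q.py
python3 steer.py '[0, 0, 0.0131, 0, 0, 0, 5]' >/dev/null; python3 q.py
python3 steer.py '[0, 0, 0.0131, 0, 0, 0, 5]' >/dev/null; python3 q.py
```

```text
yaw 121.51 Mz 0.207 gap 12.2 [-0.27  1.24  0.21] [-6.3 -1.5  7.5] [ 599.1 -176.4   23.4]
yaw 120.01 Mz 0.171 gap 12.4 [-0.3   1.27  0.17] [-6.2 -0.8  7.6] [ 599.  -176.5   23.4]
yaw 118.51 Mz 0.217 gap 12.4 [-0.26  1.25  0.22] [-6.7 -2.   8.5] [ 599.  -176.4   23.4]
```

In the tool's units: 1.5 degrees / 114.5916 = 0.0131.

```bash
python3 steer.py '[0, 0, 0.0131, 0, 0, 0, 5]' >/dev/null; python3 q.py
python3 steer.py '[0, 0, 0.0131, 0, 0, 0, 5]' >/dev/null; python3 q.py
python3 steer.py '[0, 0, 0.0131, 0, 0, 0, 5]' >/dev/null; python3 q.py
```

```text
yaw 117.01 Mz 0.211 gap 12.6 [-0.29  1.33  0.21] [-8.  -1.4  8.5] [ 599.  -176.5   23.4]
yaw 115.51 Mz 0.206 gap 12.3 [-0.36  1.4   0.21] [-7.5 -2.   8.3] [ 598.9 -176.5   23.4]
yaw 114.01 Mz 0.209 gap 12.2 [-0.34  1.43  0.21] [-7.2 -0.6  7.9] [ 598.9 -176.5   23.4]
```

Run:
```python
from h import *
b=snapshot("scene")
cv2.imwrite("pics/p5.png",cv2.resize(b["pixels"][110:205,270:355],None,fx=6,fy=6,interpolation=2))
```

```text
(no output)
```

View pics/p5.png

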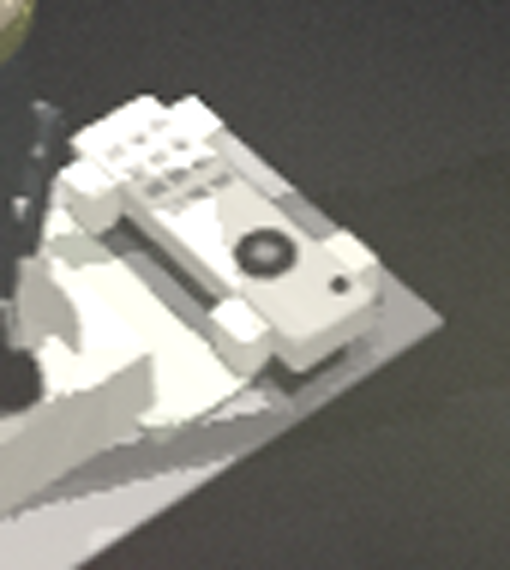

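The jaw pads touch the remote, and its far edge is at or very near the back-stop pads (350,255). I'll continue carefully.

In the tool's units: 1.5 degrees / 114.5916 = 0.0131.

```bash
python3 steer.py '[0, 0, 0.0131, 0, 0, 0, 5]' >/dev/null; python3 q.py
python3 steer.py '[0, 0, 0.0131, 0, 0, 0, 5]' >/dev/null; python3 q.py
python3 steer.py '[0, 0, 0.0131, 0, 0, 0, 5]' >/dev/null; python3 q.py
```

```text
yaw 112.53 Mz 0.314 gap 12.7 [-0.32  1.51  0.31] [-8.2 -2.   8.1] [ 598.8 -176.5   23.4]
yaw 111.01 Mz 0.282 gap 12.3 [-0.39  1.51  0.28] [-8.2 -1.2  9.2] [ 598.8 -176.6   23.4]
yaw 109.51 Mz 0.286 gap 12.2 [-0.37  1.54  0.29] [-9.3 -1.9  8.6] [ 598.7 -176.6   23.4]
```

```bash
python3 steer.py '[0, 0, 0, 0, 0, 0, 5]' >/dev/null; python3 q.py; python3 steer.py '[0, 0, 0, 0, 0, 0, 5]' >/dev/null; python3 q.py
python3 steer.py '[0, 0, 0, 0, 0, 0, 16, 0, 0, 0, 0, 0, 0, 19, 0, 0, 0, 0, 0, 0, 24, 0, 0, 0, 0, 0, 0, 24, 0, 0, 0, 0, 0, 0, 24]'; python3 q.py
```

```text
yaw 109.54 Mz 0.152 gap 12.5 [-0.35  1.57  0.15] [-8.3 -1.4  8.3] [ 598.7 -176.6   23.4]
yaw 109.55 Mz 0.152 gap 12.6 [-0.37  1.55  0.15] [-8.3 -2.5  9.2] [ 598.7 -176.6   23.4]
time: 15.05
tool_pos: [599.9, -175.2, 22.8]
tcp_rot: [180.0, 0.0, 109.6]
ft_force: [0.2, -0.8, 0.7]
finger_gap: 23.9
grip_force: 0.0
yaw 109.56 Mz 0.079 gap 23.9 [0.02 0.04 0.08] [ 0.2 -0.8  0.7] [ 599.9 -175.2   22.8]
```

In the tool's units: 240 mm / 800 = 0.3, 200 mm / 800 = 0.25.

```bash
python3 steer.py '[0, 0, 0, 0, 0, 0, 24]' >/dev/null; python3 q.py; python3 steer.py '[0, 0, 0, 0, 0, -0.0125, 24, 0, 0, 0, 0, 0, -0.0313, 24, 0, 0, 0, 0, 0, -0.075, 24, 0, 0, 0, 0, 0, -0.1375, 24, 0, 0, 0, 0, 0, -0.1375, 24]' >/dev/null; python3 q.py; python3 steer.py '[0, 0, 0, 0, 0, 0, 24]' >/dev/null; python3 q.py
python3 steer.py '[0, 0, 0, 0.0625, 0, 0, 24, 0, 0, 0, 0.125, 0, 0, 24, 0, 0, 0, 0.1875, 0, 0, 24, 0, 0, 0, 0.25, 0, 0, 24, 0, 0, 0, 0.3, 0, 0, 24, 0, 0, 0, 0.3, 0, 0, 24]'
python3 - <<'E'
from h import *
b=snapshot("scene");t=snapshot("top")
cv2.imwrite("pics/p6.png",np.hstack([cv2.resize(b["pixels"][110:210,230:355],None,fx=3.6,fy=6,interpolation=2),cv2.resize(t["pixels"][170:270,350:430],None,fx=4,fy=6,interpolation=2)]))
E
```

```text
yaw 109.56 Mz -0.023 gap 24.0 [-0.05  0.01 -0.02] [-0.5 -0.  -0. ] [ 599.8 -175.2   22.9]
yaw 109.56 Mz 0.033 gap 23.6 [0.01 0.01 0.03] [0.6 0.4 0.1] [ 603.7 -176.7  140.6]
yaw 109.56 Mz -0.014 gap 24.0 [ 0.02  0.02 -0.01] [-0.4  0.5 -0.6] [ 600.2 -175.4  134.1]
time: 16.68
tool_pos: [517.4, 53.2, 131.4]
tcp_rot: [-179.8, -0.1, 109.8]
ft_force: [0.2, 0.3, 0.1]
finger_gap: 23.8
grip_force: 0.0
```

View pics/p6.png

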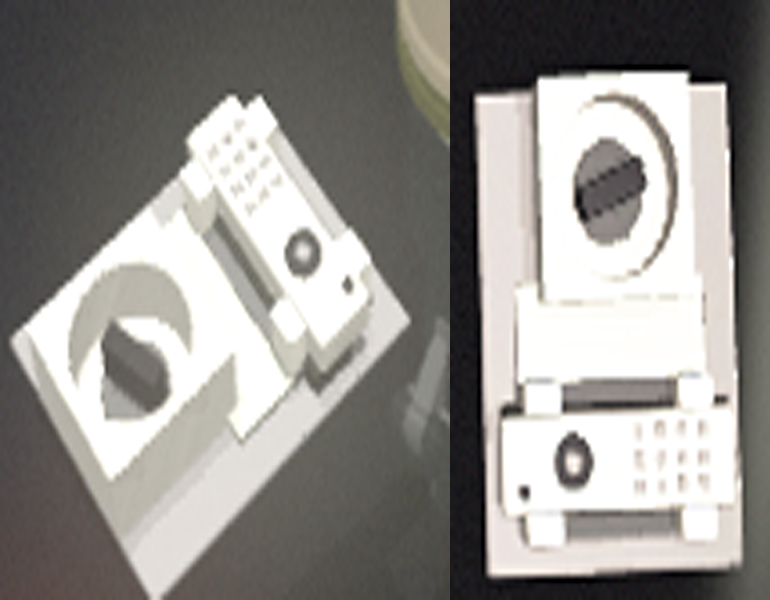

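The remote lies between the jaw pads and the back stop, square and face up. The knob is turned about 70°, and the arm is clear.

```bash
python3 steer.py '[0, 0, 0, 0, 0, 0, 24, 0, 0, 0, 0, 0, 0, 24, 0, 0, 0, 0, 0, 0, 24]' >/dev/null; python3 -c "
from bench import r, readout, job, snapshot
print(job.hand_in())"
```

```text
the job is handed in; nothing more can be done
None
```

I laid the remote face up on the rib and clamped it against the back stop. From the knob torque I estimate the squeeze at 6 to 7 N. The arm is clear, and I handed the job in after about 17 s on the robot's clock; no verdict came back.

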